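# Tip the used analyser cartridges into the waste bin

## Robot

A 6-joint arm with a two-finger parallel gripper is mounted at the origin on the work surface. World frame = base frame: x ahead of the robot, y to its left, z up, the work surface at z = 0. Lengths are in m, angles in degrees, forces in N, time in s.
With the tool pointing down it reaches from about 0.375 to 0.9 m from the base axis. Payload 3.1 kg.
Tool frame: the origin (TCP) lies between the finger pads; the fingertips stand 22 mm ahead of it and the grasp point (between the pads) lies 3 mm ahead of it (bot.tip_extent is the distance from the TCP to the fingertips, in m); y points along the fingers, z is the direction in which the jaws open and shut, and the axes are right-handed (so a half turn about y gives the same grasp; the last joint's range is limited). The gripper opens to 87 mm and grips with 3 to 60 N. Pads are 19 mm wide; open, the fingers measure 117 mm over their backs; the gripper's body (75 mm by 190 mm) begins 51 mm behind the grasp point.
Start: joints at [66.893, 30.224, 82.088, -0, 67.689, -10.227], TCP at [0.139, 0.609, 0.245] pointing down, gripper open.
Joint ranges: [-176.69, 176.69], [-43.24, 126.21], [12.49, 139.97], [-82, 262], [0, 151.66], [-163.58, 163.58]. Speed limits (degrees/s): [159.86, 159.86, 180, 180, 180, 180].

## Interface

Orientations are given as a 3x3 rotation matrix whose columns are the frame's x, y, z axes.
In Python, from rig import bot, eyes, models gives the robot as it stands. The module is installed in compiled form; this text tells all that it offers.
- The arm moves only by the tool arm_command, never from a script. Its arguments are lists of equal length, an entry for each row: "translation": the shift along the tool's x, y, z each as a share of 0.08 m, from -1 to 1, a list of three; "rotation": the turn, a rotation vector about the tool's x, y, z each as a share of 60 degrees, from -1 to 1, a list of three; "grip": the closure, from -1 (fully open) to 1 (shut), so that 0 is half open. In form: {"translation": [[x, y, z], ...], "rotation": [[rx, ry, rz], ...], "grip": [grip, ...]}. A call has 1 to 5 rows; each row is the pose to reach, as a shift and turn from the pose commanded when the call began, along the tool's axes at that moment; what a row does not reach only later rows make up. A row lasts 1/10 s, in which the tool goes at most 50 mm and 8.59 degrees, less where a joint would pass 70% of its speed; a pose out of reach is approached as far as the arm can. A call with a number of a shift or a turn outside -1 to 1 is refused whole. A call with a gripper value outside its range is refused whole. The fingers move at their own pace and stop on an object; the grip force is fixed at half the most. Time passes only in rows, so rows that repeat a pose let the fingers close. It gives the time, the measured TCP pose, the force and the opening at its end, in the units of the state.
- bot.read_state(): the state, without advancing time (a new reading comes with each control period).
- eyes.capture(name): name is "scene" or "top" or "wrist"; returns a dict with "image" (480x640x3 uint8, blue, green, red), "mtx" (3x3 intrinsics, pixels), "rvec" (rotation vector, rad) and "tvec" (3), from world to camera coordinates, as OpenCV has them; the wrist camera has in their place "hand_eye" (4x4, takes a point from camera to tool coordinates, whose origin is the TCP and whose axes are the tool frame's). Camera axes: x right, y down, z forward; pixel columns grow to the right and rows downward; lengths in m; the calibration is good to about 2 mm. A picture is of the moment at which its call begins: read the wrist's pose just before it. There is no depth.
- bot.hand_in(): hands the job in, once; it reports no verdict.
Trained networks look in the newest picture that a camera, given by its name, has taken for a name from the list of things; names that differ only in an ending like _2 or _b are one class to them, and where a whole thing is asked for, a point or a joint stands for the part that bears it (a point fixed in the world has none). Each returns a list of dicts, best first, with "conf" (0 to 1); they miss things now and then, are a little off and sometimes report something else, mostly with a low value. They report only what shows in the picture. A call takes as long as a camera call. They do not tell look-alikes from the thing itself.
- models.recognise(camera, thing): "extent" ([left, top, right, bottom] as shares, 0 to 1, of the picture: columns of its width, rows of its height, round what is visible of it).
- models.spot_point(camera, thing): "point" ([column, row] as shares, 0 to 1, of the picture: columns of its width, rows of its height: a listed point, or the origin of a listed thing).
The state is a dict: "time_s": time; "joint_positions": joint angles; "qvel": joint speeds; "tau": joint torques, N m; "position": TCP position; "tcp_rot": TCP orientation; "force": force on the tool from outside, world axes, zero at the start; "moment": the same for the moment, N m; "opening": opening from 0.0 (shut) to 1.0 (fully open).
Only numpy, scipy, OpenCV 4.12 (cv2) and the standard library are available. Lean on these libraries where they do the work, as an engineer would, in place of code of your own. Each camera call takes 0.05 s, during which the arm holds its last target. There are 200 camera calls.

## Task

Empty the tipping tray: push the yellow waste bin along its guide fully home under the tray's open lip, then raise the tray by its blue handle until all four used cartridges have slid into the bin. Lower the tray gently back flat without letting it drop, then draw the bin, kept standing in its guide all the while, back out to the outer end of the guide with all the cartridges inside. Leave everything else on the bench undisturbed.

Things in the scene. Friction and masses are not known exactly. Their poses are not given: they have to be found in the camera images.
- stand: fixed grey and steel discard station. Origin on the bench; y axis along the guide, +y towards the blue tray handle, -y to the guide's outer end. Guide rails 20 high along y, inner faces at x = +-82.5. Grey cheeks 132 high at x = +-102, y = -15 to 45, carry the tray's hinge; thin posts at y = 190 support the level tray
- inner_stop (a point): middle of the foot of the inner cross stop (20 high), under the tray, at y = +35 in the stand's frame: the bin is fully home when its +y wall touches it, its origin then 79 before it
- outer_stop (a point): middle of the foot of the outer cross stop (20 high), at y = -273 in the stand's frame: the outer end of the guide, reached when the bin's -y wall touches it, its origin then 79 before it; the bin's handle passes over it
- tray (a joint): tilt of the aluminium tray about the stand's x: 0 level, resting on posts; grows as its handle is raised, to 0.95 rad. It (450 g) falls back if released. Tray 184 wide (x), 220 long, floor 4 thick with underside at hinge height, walls 32 high round three sides; the open lip lies 20 beyond the hinge towards -y. Cartridges slide at about 0.45 to 0.65 rad
- tray_hinge (a point): middle of the tray's hinge axis, 118 above the bench, at y = +15 in the stand's frame; its axes turn with the tray
- tray_grip (a point): centre of the blue round handle bar of the tray (bar diameter 12, clear length 98 along the stand's x); 250 from the hinge along the tray, 50 beyond the tray's end wall, 130 above the bench when level
- bin: loose open yellow waste bin, 158 x 158 x 85 high, walls and floor 4 thick, 400 g, standing on the bench in the guide with 3.5 play a side. Origin at the centre of its underside, axes like the stand's; it carries a red handle bar on its -y side
- bin_grip (a point): centre of the red round handle bar of the bin (bar diameter 12, clear length 98 along the bin's x), 124 from the bin's centre towards -y (45 clear of the bin's outside wall), 70 above the bench
- cart_blue: loose used cartridge, white plastic whose end band and dot are blue, 62 x 34 x 24 high, about 50 g, lying flat in the tray; origin at its middle, x along its length
- cart_green: loose used cartridge, white plastic whose end band and dot are green, 62 x 34 x 24 high, about 50 g, lying flat in the tray; origin at its middle, x along its length
- cart_orange: loose used cartridge, white plastic whose end band and dot are orange, 62 x 34 x 24 high, about 50 g, lying flat in the tray; origin at its middle, x along its length
- cart_red: loose used cartridge, white plastic whose end band and dot are red, 62 x 34 x 24 high, about 50 g, lying flat in the tray; origin at its middle, x along its length
- amber: bystander: amber bottle with a black cap, diameter 48, height 110; origin at the centre of its underside
- pot_a: bystander: white specimen pot with a red cap, diameter 54, height 65; origin at the centre of its underside
- pot_b: bystander: white labelled specimen pot with a red cap, diameter 54, height 65; origin at the centre of its underside
- timer: bystander: white bench timer, 50 x 75 x 30 high; origin at the centre of its underside
- slidebox: bystander: blue and grey slide box, 85 x 65 x 30 high; origin at the centre of its underside
- washbottle: bystander: white wash bottle with a blue cap, diameter 68, height 170; origin at the centre of its underside
- tiprack: bystander: green pipette tip rack, 120 x 80 x 54 high; origin at the centre of its underside
Mind the look-alikes: they are no part of the job. Leave any purple look-alike of the cart_green alone.

How it is judged:
By the outcome, as a careful person would: the job done as asked, in the order asked, and still so for the second after the job is handed in, with the robot touching nothing.
It also fails if it takes over 72 s, if anything falls off the work surface, if the arm or the gripper's body presses on something with over 40 N, if the wrist force passes 120 N, or if a joint passes its speed limit or range.

## Working session

There is one attempt and no reset: what is moved stays moved. The work goes in short steps, Python scripts to look and compute and a tool call to move; the robot and the scene stay as the last step left them, time stands still between calls to the robot, and variables do not carry over. Pictures are saved under pics/ and viewed, about 8 in all and at most 12, crops included, and the job is handed in when it is done.

Besides the shell and the picture viewer there is one more tool, called after ">>>" as name(argument=value, ...) on one line, values as JSON. arm_command: Moves the arm, as the interface text tells. Shift numbers are shares of 0.08 m and turn numbers shares of 60 degrees, none past 1 either way. Its arguments: {"type":"object","properties":{"translation":{"type":"array"},"rotation":{"type":"array"},"grip":{"type":"array"}},"required":["translation","rotation","grip"]}

```bash
mkdir -p pics
cat > h.py <<'E'
from rig import bot, eyes, models
import numpy as np, cv2
def cap(n):
    c=eyes.capture(n); return c
def proj(c,P):
    p,_=cv2.projectPoints(np.float64(P).reshape(-1,1,3),c['rvec'],c['tvec'],c['mtx'],None); return p.reshape(-1,2)
def ray(c,uv):
    R=cv2.Rodrigues(np.float64(c['rvec']))[0]; d=R.T@np.linalg.inv(c['mtx'])@np.array([uv[0],uv[1],1.]); o=-R.T@np.float64(c['tvec']).ravel(); return o,d
def onz(c,uv,z):
    o,d=ray(c,uv); return o+d*(z-o[2])/d[2]
E
python3 - <<'E'
from h import *
s=bot.read_state(); print({k:np.round(v,3).tolist() for k,v in s.items()}, bot.tip_extent)
Z=dict(inner_stop=0,outer_stop=0,tray_hinge=.118,tray_grip=.13,bin=0,bin_grip=.07,cart_blue=.134,cart_green=.134,cart_orange=.134,cart_red=.134)
ims=[]
for n in ('scene','top'):
    c=cap(n); cv2.imwrite(f'pics/{n}0.png',c['image'])
    print(n,np.round(ray(c,(320,240)),3).tolist())
    for t,z in Z.items():
        for r in models.spot_point(n,t)[:2]:
            uv=np.array(r['point'])*[640,480]; print(t,round(r['conf'],2),uv.round(),onz(c,uv,z).round(4))
E
```

```text
{'time_s': 0.0, 'joint_positions': [66.894, 30.278, 82.158, 0.001, 67.689, -10.227], 'qvel': [0.024, 0.027, 0.046, -0.033, 0.075, 0.089], 'tau': [0.001, -44.005, -17.659, 0.064, 0.058, -0.0], 'position': [0.139, 0.609, 0.244], 'tcp_rot': [[0.975, -0.001, 0.223], [-0.223, -0.002, 0.975], [-0.0, -1.0, -0.002]], 'force': [-0.14, -0.071, 0.307], 'moment': [0.03, -0.007, -0.031], 'opening': 1.003} 0.022
scene [[1.401, 0.161, 1.166], [-0.588, -0.126, -0.799]]
inner_stop 0.53 [353. 227.] [0.486  0.0511 0.    ]
outer_stop 0.41 [481. 281.] [0.5945 0.3724 0.    ]
tray_hinge 0.88 [359. 192.] [0.4722 0.0601 0.118 ]
tray_hinge 0.66 [413. 203.] [0.4844 0.1902 0.118 ]
tray_grip 0.96 [469. 193.] [0.4428 0.3167 0.13  ]
bin 0.79 [280. 223.] [ 0.5062 -0.1347  0.    ]
bin 0.3 [515. 237.] [0.4484 0.4542 0.    ]
bin_grip 0.94 [227. 201.] [ 0.5164 -0.2624  0.07  ]
bin_grip 0.63 [409. 275.] [0.6556 0.2014 0.07  ]
cart_blue 0.58 [380. 175.] [0.4243 0.1024 0.134 ]
cart_green 0.94 [408. 331.] [0.8317 0.2097 0.134 ]
cart_green 0.92 [388. 204.] [0.5102 0.1336 0.134 ]
cart_orange 0.88 [416. 207.] [0.5107 0.197  0.134 ]
cart_orange 0.43 [414. 178.] [0.4204 0.1861 0.134 ]
cart_red 0.79 [417. 175.] [0.4091 0.1911 0.134 ]
top [[0.484, -0.003, 1.363], [0.092, -0.011, -0.996]]
tray_hinge 0.65 [279. 296.] [0.4764 0.0746 0.118 ]
tray_grip 0.73 [489. 279.] [ 0.5109 -0.3871  0.13  ]
tray_grip 0.69 [170. 311.] [0.4444 0.3111 0.13  ]
bin 0.96 [372. 280.] [ 0.5125 -0.1441  0.    ]
bin_grip 0.56 [430. 274.] [ 0.5244 -0.2695  0.07  ]
cart_blue 0.61 [269. 314.] [0.4359 0.096  0.134 ]
cart_green 0.94 [223. 177.] [0.7387 0.2004 0.134 ]
cart_green 0.89 [269. 180.] [0.7319 0.0963 0.134 ]
cart_orange 0.76 [227. 278.] [0.5155 0.1874 0.134 ]
cart_red 0.69 [224. 323.] [0.4177 0.1928 0.134 ]
```

View pics/scene0.png

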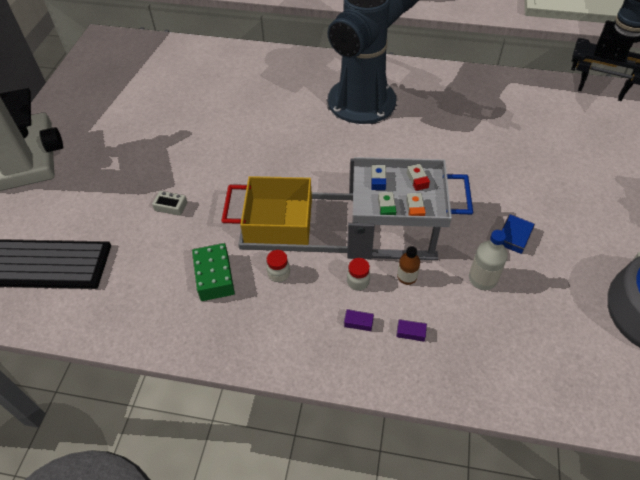

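View pics/top0.png

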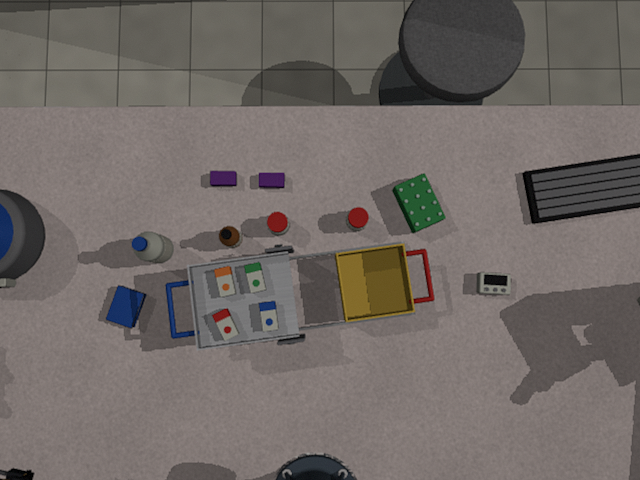

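The pictures agree with the networks. In the top view, the bin is at (375,282) with its red bar at (425,275). The tray is at (245,300) with its blue bar at (175,310), and all four cartridges are in it. The two purple look-alikes at (223,179) and (271,180) lie loose and away from it. The stand's yaw is about 7.5° and its origin about (0.478, 0.052). The bin is at the outer end. I'll move above the tray handle first.

>>> arm_command(translation=[[0,-0.9,0],[0,-0.9,0],[0,-0.9,0]], rotation=[[0,-0.34,0],[0,-0.34,0],[0,-0.34,0]], grip=[-1,-1,-1])

```text
time_s: 1.4
position: [0.1401, 0.6115, 0.3214]
tcp_rot: [[0.991, 0.004, -0.135], [0.135, 0.009, 0.991], [0.005, -1.0, 0.008]]
force: [-0.2, 1.1, -0.4]
opening: 1.001
```

>>> arm_command(translation=[[0.82,0,-0.92],[0.82,0,-0.92],[0.82,0,-0.92]], rotation=[[0,0,0],[0,0,0],[0,0,0]], grip=[-1,-1,-1])

```text
time_s: 1.7
position: [0.2177, 0.5418, 0.3166]
tcp_rot: [[0.992, 0.002, -0.126], [0.126, -0.002, 0.992], [0.001, -1.0, -0.002]]
force: [0.4, -1.0, -0.1]
opening: 0.998
```

>>> arm_command(translation=[[0.82,0,-0.92],[0.82,0,-0.92],[0.82,0,-0.92]], rotation=[[0,0,0],[0,0,0],[0,0,0]], grip=[-1,-1,-1])

```text
time_s: 2.0
position: [0.2924, 0.4779, 0.3166]
tcp_rot: [[0.992, 0.002, -0.125], [0.125, -0.001, 0.992], [0.002, -1.0, -0.001]]
force: [0.5, 1.2, -0.2]
opening: 0.997
```

>>> arm_command(translation=[[0.82,0,-0.92],[0.82,0,-0.92],[0.82,0,-0.92]], rotation=[[0,0,0],[0,0,0],[0,0,0]], grip=[-1,-1,-1])

```text
time_s: 2.3
position: [0.367, 0.4141, 0.3167]
tcp_rot: [[0.992, 0.002, -0.125], [0.125, -0.001, 0.992], [0.002, -1.0, -0.001]]
force: [-0.2, 0.4, 0.8]
opening: 1.003
```

>>> arm_command(translation=[[0.82,0,-0.92],[0.82,0,-0.92],[0.82,0,-0.92],[0.82,0,-0.92]], rotation=[[0,0,0],[0,0,0],[0,0,0],[0,0,0]], grip=[-1,-1,-1,-1])

```text
time_s: 2.7
position: [0.4377, 0.3523, 0.3164]
tcp_rot: [[0.992, -0.001, -0.129], [0.129, 0.001, 0.992], [-0.001, -1.0, 0.001]]
force: [-0.9, 0.5, 0.3]
opening: 0.995
```

```bash
cat >> h.py <<'E'
def wcap():
    s=bot.read_state(); c=eyes.capture('wrist'); T=np.eye(4); T[:3,:3]=s['tcp_rot']; T[:3,3]=s['position']
    M=np.linalg.inv(T@np.array(c['hand_eye'])); c['rvec']=cv2.Rodrigues(M[:3,:3])[0]; c['tvec']=M[:3,3]; return c,s
E
python3 - <<'E'
from h import *
c,s=wcap(); cv2.imwrite('pics/w1.png',c['image']); print(np.round(s['position'],4))
for t,z in dict(tray_grip=.13,tray_hinge=.118,cart_orange=.134,cart_red=.134).items():
    for r in models.spot_point('wrist',t)[:2]:
        uv=np.array(r['point'])*[640,480]; print(t,round(r['conf'],2),uv.round(),onz(c,uv,z).round(4))
E
```

```text
[0.4377 0.3523 0.3164]
tray_grip 0.61 [275. 234.] [0.4464 0.3108 0.13  ]
tray_grip 0.5 [ 28. 191.] [0.4354 0.0949 0.13  ]
tray_hinge 0.57 [  8. 230.] [0.4765 0.0654 0.118 ]
cart_orange 0.98 [137. 286.] [0.5094 0.1907 0.134 ]
cart_red 0.63 [ 65. 284.] [0.5164 0.1256 0.134 ]
cart_red 0.62 [138. 181.] [0.4137 0.1917 0.134 ]
```

View pics/w1.png

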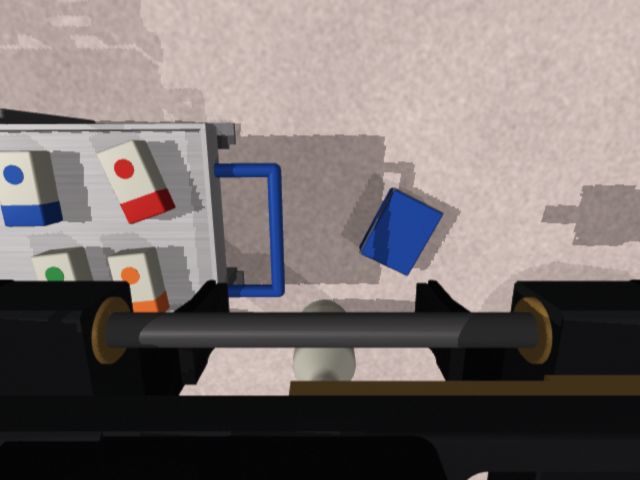

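>>> arm_command(translation=[[0,0,-1],[0,0,-1]], rotation=[[0,0,0],[0,0,0]], grip=[-1,-1])

```text
time_s: 3.15
position: [0.4473, 0.2722, 0.3165]
tcp_rot: [[0.991, -0.0, -0.134], [0.134, -0.001, 0.991], [-0.0, -1.0, -0.001]]
force: [0.3, -0.1, 0.3]
opening: 1.003
```

>>> arm_command(translation=[[0,0,-1],[0,0,-1]], rotation=[[0,0,0],[0,0,0]], grip=[-1,-1])

```text
time_s: 3.35
position: [0.4583, 0.1919, 0.3167]
tcp_rot: [[0.991, 0.0, -0.132], [0.132, -0.001, 0.991], [0.0, -1.0, -0.001]]
force: [0.0, 0.8, 0.6]
opening: 0.999
```

>>> arm_command(translation=[[0,0,-1],[0,0,-1]], rotation=[[0,0,0],[0,0,0]], grip=[-1,-1])

```text
time_s: 3.55
position: [0.4692, 0.1124, 0.3168]
tcp_rot: [[0.991, 0.001, -0.131], [0.131, -0.001, 0.991], [0.001, -1.0, -0.001]]
force: [1.2, 0.5, -0.7]
opening: 1.003
```

>>> arm_command(translation=[[0,0,-1],[0,0,-1]], rotation=[[0,0,0],[0,0,0]], grip=[-1,-1])

```text
time_s: 3.75
position: [0.48, 0.0329, 0.3169]
tcp_rot: [[0.991, 0.001, -0.131], [0.131, -0.001, 0.991], [0.001, -1.0, -0.001]]
force: [0.0, 1.0, 0.0]
opening: 1.001
```

>>> arm_command(translation=[[0,0,-1],[0,0,-1]], rotation=[[0,0,0],[0,0,0]], grip=[-1,-1])

```text
time_s: 3.95
position: [0.4907, -0.0465, 0.3169]
tcp_rot: [[0.991, 0.001, -0.131], [0.131, -0.001, 0.991], [0.001, -1.0, -0.001]]
force: [0.0, 0.3, 0.4]
opening: 1.003
```

>>> arm_command(translation=[[0,0,-1],[0,0,-1]], rotation=[[0,0,0],[0,0,0]], grip=[-1,-1])

```text
time_s: 4.15
position: [0.5014, -0.1261, 0.3169]
tcp_rot: [[0.991, 0.001, -0.131], [0.131, -0.001, 0.991], [0.001, -1.0, -0.001]]
force: [0.2, 0.4, 0.8]
opening: 1.0
```

>>> arm_command(translation=[[0,0,-1],[0,0,-1]], rotation=[[0,0,0],[0,0,0]], grip=[-1,-1])

```text
time_s: 4.35
position: [0.512, -0.2055, 0.3168]
tcp_rot: [[0.991, 0.001, -0.131], [0.131, -0.001, 0.991], [0.001, -1.0, -0.002]]
force: [0.6, -0.4, -0.1]
opening: 0.997
```

>>> arm_command(translation=[[0.04,1,-0.75],[0.04,1,-0.75],[0.04,1,-0.75],[0.04,1,-0.75]], rotation=[[0,0,0],[0,0,0],[0,0,0],[0,0,0]], grip=[-1,-1,-1,-1])

```text
time_s: 4.75
position: [0.522, -0.2615, 0.2354]
tcp_rot: [[0.991, -0.002, -0.131], [0.131, 0.003, 0.991], [-0.002, -1.0, 0.003]]
force: [-0.1, 0.2, 0.2]
opening: 0.999
```

Run:
```python
from h import *
c,s=wcap(); cv2.imwrite('pics/w2.png',c['image']); print(np.round(s['position'],4),np.round(s['joint_positions'],1))
for t,z in dict(bin_grip=.07,bin=0,outer_stop=0).items():
    for r in models.spot_point('wrist',t)[:2]:
        uv=np.array(r['point'])*[640,480]; print(t,round(r['conf'],2),uv.round(),onz(c,uv,z).round(4))
```

```text
[ 0.522  -0.2615  0.2354] [ -37.6   27.7   88.6    0.    63.9 -135.1]
bin_grip 0.58 [319. 238.] [ 0.5241 -0.2637  0.07  ]
bin 0.83 [441. 221.] [ 0.5062 -0.1407  0.    ]
bin 0.32 [361. 220.] [ 0.5158 -0.2213  0.    ]
outer_stop 0.75 [363. 221.] [ 0.5168 -0.2197  0.    ]
```

View pics/w2.png

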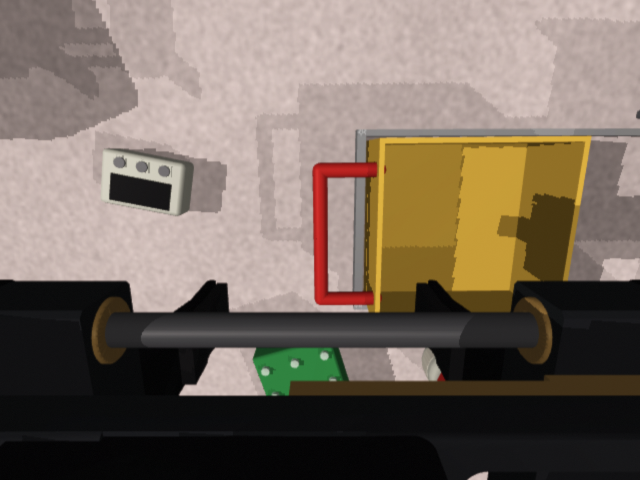

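The red bar is centred at (320,235), about 3 mm from where I expected. An open finger's back would reach 58 mm from the centre and the bin wall is 45 mm away, so I'll part-close before descending.

>>> arm_command(translation=[[0.02,0,-0.03],[0.02,0.4,-0.03],[0.02,0.9,-0.03],[0.02,0.9,-0.03]], rotation=[[0,0,0],[0,0,0],[0,0,0],[0,0,0]], grip=[0.3,0.3,0.3,0.3])

```text
time_s: 5.35
position: [0.5216, -0.2622, 0.1612]
tcp_rot: [[0.991, -0.007, -0.131], [0.131, 0.006, 0.991], [-0.007, -1.0, 0.007]]
force: [-1.2, 1.0, -0.4]
opening: 0.725
```

>>> arm_command(translation=[[0,0.5,0],[0,0.9,0],[0,1,0],[0,1,0]], rotation=[[0,0,0],[0,0,0],[0,0,0],[0,0,0]], grip=[0.3,0.3,0.3,0.3])

```text
time_s: 5.75
position: [0.5244, -0.2647, 0.0851]
tcp_rot: [[0.991, -0.0, -0.131], [0.131, 0.0, 0.991], [-0.0, -1.0, 0.0]]
force: [0.1, 0.4, -0.2]
opening: 0.386
```

>>> arm_command(translation=[[0,0.12,0],[0,0.12,0],[0,0.12,0],[0,0.12,0],[0,0.12,0]], rotation=[[0,0,0],[0,0,0],[0,0,0],[0,0,0],[0,0,0]], grip=[0.5,1,1,1,1])

```text
time_s: 6.25
position: [0.5242, -0.2643, 0.0757]
tcp_rot: [[0.991, 0.0, -0.131], [0.131, 0.0, 0.991], [0.0, -1.0, 0.0]]
force: [-0.4, 2.2, 3.3]
opening: 0.124
```

>>> arm_command(translation=[[0,0,0.12],[0,0,0.32],[0,0,0.55],[0,0,0.78],[0,0,1]], rotation=[[0,0,0],[0,0,0],[0,0,0],[0,0,0],[0,0,0]], grip=[1,1,1,1,1])

```text
time_s: 6.75
position: [0.5149, -0.1854, 0.0759]
tcp_rot: [[0.991, 0.004, -0.132], [0.132, -0.003, 0.991], [0.003, -1.0, -0.004]]
force: [1.1, -5.8, 3.2]
opening: 0.126
```

>>> arm_command(translation=[[0,0,0.2],[0,0,0.4],[0,0,0.55],[0,0,0.65],[0,0,0.7]], rotation=[[0,0,0],[0,0,0],[0,0,0],[0,0,0],[0,0,0]], grip=[1,1,1,1,1])

```text
time_s: 7.25
position: [0.5073, -0.1294, 0.0759]
tcp_rot: [[0.991, 0.003, -0.133], [0.133, -0.003, 0.991], [0.003, -1.0, -0.003]]
force: [0.7, -5.3, 5.4]
opening: 0.128
```

>>> arm_command(translation=[[0,0,0.04],[0,0,0.08],[0,0,0.1],[0,0,0.1]], rotation=[[0,0,0],[0,0,0],[0,0,0],[0,0,0]], grip=[1,1,1,1])

```text
time_s: 7.65
position: [0.5065, -0.1219, 0.0759]
tcp_rot: [[0.991, 0.003, -0.132], [0.132, -0.002, 0.991], [0.003, -1.0, -0.003]]
force: [1.3, -3.6, 6.1]
opening: 0.125
```

>>> arm_command(translation=[[0,0,0.03],[0,0,0.05],[0,0,0.05]], rotation=[[0,0,0],[0,0,0],[0,0,0]], grip=[1,1,1])

```text
time_s: 7.95
position: [0.506, -0.1181, 0.0759]
tcp_rot: [[0.991, 0.004, -0.132], [0.132, -0.002, 0.991], [0.003, -1.0, -0.003]]
force: [1.1, -4.7, 6.7]
opening: 0.123
```

>>> arm_command(translation=[[0,-0.01,0.025],[0,-0.02,0.04],[0,-0.02,0.04]], rotation=[[0,0,0],[0,0,0],[0,0,0]], grip=[1,1,1])

```text
time_s: 8.25
position: [0.5055, -0.1159, 0.077]
tcp_rot: [[0.991, 0.003, -0.133], [0.133, -0.004, 0.991], [0.003, -1.0, -0.004]]
force: [0.1, -9.1, 0.2]
opening: 0.129
```

>>> arm_command(translation=[[0,0,0.025],[0,0,0.04],[0,0,0.04]], rotation=[[0,0,0],[0,0,0],[0,0,0]], grip=[1,1,1])

```text
time_s: 8.55
position: [0.5057, -0.1156, 0.0775]
tcp_rot: [[0.991, 0.005, -0.135], [0.135, -0.008, 0.991], [0.003, -1.0, -0.009]]
force: [-3.5, -18.7, 3.2]
opening: 0.128
```

>>> arm_command(translation=[[0,0,-0.04],[0,0,-0.04],[0,0,-0.04],[0,0,-0.04],[0,-0.1,-0.04]], rotation=[[0,0,0],[0,0,0],[0,0,0],[0,0,0],[0,0,0]], grip=[1,0.3,0.3,0.3,0.3])

```text
time_s: 9.05
position: [0.5025, -0.1131, 0.0836]
tcp_rot: [[0.991, -0.005, -0.131], [0.131, 0.003, 0.991], [-0.004, -1.0, 0.003]]
force: [0.6, -0.3, 0.0]
opening: 0.33
```

>>> arm_command(translation=[[0,-0.3,0],[0,-0.8,0],[0,-1,0]], rotation=[[0,0,0],[0,0,0],[0,0,0]], grip=[0.3,0.3,0.3])

```text
time_s: 9.35
position: [0.5051, -0.1145, 0.1675]
tcp_rot: [[0.991, 0.003, -0.131], [0.131, -0.001, 0.991], [0.003, -1.0, -0.001]]
force: [0.0, -0.3, -0.9]
opening: 0.349
```

>>> arm_command(translation=[[0,-0.6,0],[0,-1,0]], rotation=[[0,0,0],[0,0,0]], grip=[0.3,0.3])

```text
time_s: 9.55
position: [0.5041, -0.114, 0.2471]
tcp_rot: [[0.991, 0.001, -0.131], [0.131, 0.0, 0.991], [0.001, -1.0, -0.0]]
force: [1.7, -0.3, -0.3]
opening: 0.35
```

>>> arm_command(translation=[[0,-0.6,0],[0,-0.8,0.5],[0,-0.8,1],[0,-0.8,1]], rotation=[[0,0,0],[0,0,0],[0,0,0],[0,0,0]], grip=[0.3,0.3,0.3,0.3])

```text
time_s: 9.95
position: [0.4916, -0.0309, 0.3095]
tcp_rot: [[0.991, -0.001, -0.135], [0.135, 0.003, 0.991], [-0.001, -1.0, 0.003]]
force: [-0.4, -0.0, -1.5]
opening: 0.349
```

Run:
```python
from h import *
c=cap('top'); cv2.imwrite('pics/t2.png',c['image'][150:390,110:510])
for t,z in dict(bin=0,bin_grip=.07,tray_grip=.13).items():
    for r in models.spot_point('top',t)[:2]:
        uv=np.array(r['point'])*[640,480]; print(t,round(r['conf'],2),uv.round(),onz(c,uv,z).round(4))
s=bot.read_state();print(np.round(s['position'],4),np.round(s['tcp_rot'],4).tolist(),s['time_s'])
```

```text
tray_grip 0.92 [172. 312.] [0.4422 0.3065 0.13  ]
[ 0.4937 -0.0357  0.3084] [[0.9914, -0.0006, -0.131], [0.131, -0.0002, 0.9914], [-0.0006, -1.0, -0.0001]] 10.15
```

>>> arm_command(translation=[[0,0,0.6],[0,0,1]], rotation=[[0,0,0],[0,0,0]], grip=[0.3,0.3])

```text
time_s: 10.35
position: [0.4833, 0.0437, 0.308]
tcp_rot: [[0.992, -0.002, -0.127], [0.127, 0.001, 0.992], [-0.002, -1.0, 0.001]]
force: [0.2, -0.3, 0.9]
opening: 0.35
```

>>> arm_command(translation=[[0,0,0.6],[0,0,1]], rotation=[[0,0,0],[0,0,0]], grip=[0.3,0.3])

```text
time_s: 10.55
position: [0.4727, 0.1242, 0.308]
tcp_rot: [[0.992, -0.001, -0.129], [0.129, 0.001, 0.992], [-0.001, -1.0, 0.001]]
force: [1.3, 0.4, -0.6]
opening: 0.352
```

>>> arm_command(translation=[[0,0,0.6],[0,0,1]], rotation=[[0,0,0],[0,0,0]], grip=[0.3,0.3])

```text
time_s: 10.75
position: [0.4625, 0.2037, 0.3081]
tcp_rot: [[0.992, -0.001, -0.13], [0.13, 0.0, 0.992], [-0.001, -1.0, 0.0]]
force: [0.7, 0.8, 0.3]
opening: 0.351
```

>>> arm_command(translation=[[0,0,0.6],[0,0,1]], rotation=[[0,0,0],[0,0,0]], grip=[0.3,0.3])

```text
time_s: 10.95
position: [0.4522, 0.2833, 0.308]
tcp_rot: [[0.991, -0.001, -0.13], [0.13, 0.0, 0.991], [-0.001, -1.0, 0.0]]
force: [0.0, 0.5, 0.7]
opening: 0.352
```

>>> arm_command(translation=[[0,0,0.39],[0,0.4,0.39],[0,0.8,0.39],[0,0.8,0.39],[0,0.8,0.39]], rotation=[[0,0,0],[0,0,0],[0,0,0],[0,0,0],[0,0,0]], grip=[0.3,0.3,0.3,0.3,0.3])

```text
time_s: 11.45
position: [0.4485, 0.312, 0.2441]
tcp_rot: [[0.992, -0.002, -0.13], [0.13, -0.001, 0.992], [-0.002, -1.0, -0.001]]
force: [-0.2, 0.5, 0.6]
opening: 0.35
```

Run:
```python
from h import *
c,s=wcap(); cv2.imwrite('pics/w3.png',c['image']); print(np.round(s['position'],4),np.round(s['joint_positions'],1))
for r in models.spot_point('wrist','tray_grip')[:2]:
        uv=np.array(r['point'])*[640,480]; print(round(r['conf'],2),uv.round(),onz(c,uv,.13).round(4))
c=cap('scene'); cv2.imwrite('pics/s2.png',c['image'][120:360,180:580])
for t,z in dict(bin=0,bin_grip=.07,tray_grip=.13).items():
    for r in models.spot_point('scene',t)[:2]:
        uv=np.array(r['point'])*[640,480]; print(t,round(r['conf'],2),uv.round(),onz(c,uv,z).round(4))
```

```text
[0.4485 0.312  0.2441] [ 23.1  24.2  93.4  -0.   62.5 -74.3]
0.89 [327. 247.] [0.4441 0.3143 0.13  ]
bin 0.55 [335. 225.] [0.4879 0.0062 0.    ]
bin 0.51 [218. 276.] [ 0.6919 -0.2432  0.    ]
bin_grip 0.76 [290. 206.] [ 0.5031 -0.1053  0.07  ]
bin_grip 0.53 [357. 282.] [0.6951 0.0897 0.07  ]
tray_grip 0.71 [468. 192.] [0.4379 0.3142 0.13  ]
```

View pics/w3.png

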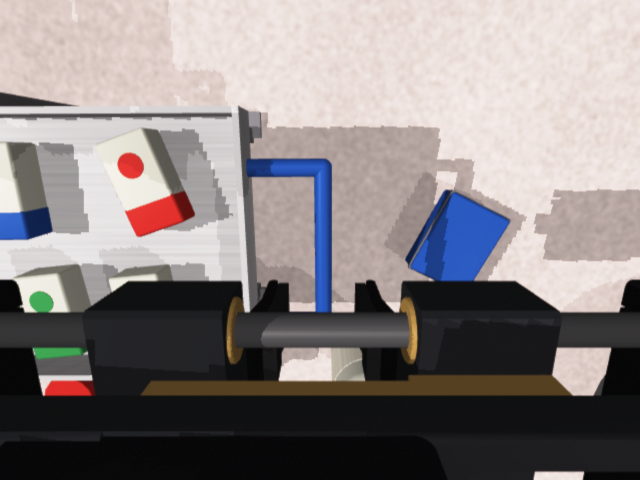

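View pics/s2.png

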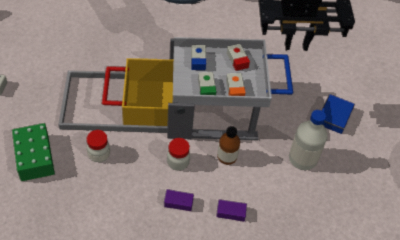

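The wrist view shows the blue bar at (323,240), centred between the fingers. The scene crop shows the bin home under the lip and everything else unmoved. I'll descend and grip.

>>> arm_command(translation=[[-0.04,0.5,0.02],[-0.04,1,0.02],[-0.04,1,0.02]], rotation=[[0,0,0],[0,0,0],[0,0,0]], grip=[0.3,0.3,0.3])

```text
time_s: 12.05
position: [0.4414, 0.3124, 0.161]
tcp_rot: [[0.991, -0.009, -0.131], [0.131, -0.004, 0.991], [-0.01, -1.0, -0.003]]
force: [-0.2, -0.6, 0.0]
opening: 0.351
```

>>> arm_command(translation=[[0,0.39,0],[0,0.39,0],[0,0.39,0],[0,0.39,0]], rotation=[[0,0,0],[0,0,0],[0,0,0],[0,0,0]], grip=[0.3,0.3,1,1])

```text
time_s: 12.45
position: [0.4458, 0.3144, 0.1355]
tcp_rot: [[0.991, 0.003, -0.131], [0.131, 0.001, 0.991], [0.004, -1.0, 0.001]]
force: [0.6, 0.2, 0.9]
opening: 0.241
```

>>> arm_command(translation=[[0,0,0],[0,0,0],[0,0,0]], rotation=[[0,0,0],[0,0,0],[0,0,0]], grip=[1,1,1])

```text
time_s: 12.75
position: [0.4459, 0.3127, 0.1352]
tcp_rot: [[0.991, 0.003, -0.133], [0.133, -0.002, 0.991], [0.003, -1.0, -0.002]]
force: [0.2, -6.0, 4.9]
opening: 0.128
```

```bash
cat > tilt.py <<'E'
import numpy as np, sys
def pose(t):
    a=t/2; return np.array([250*np.cos(t)-12*np.sin(t)-5*np.sin(a), 250*np.sin(t)+12*np.cos(t)+5*np.cos(a)]),a
def rows(t0,t1,n=5):
    p0,a0=pose(t0); ey=np.array([np.sin(a0),-np.cos(a0)]); ez=np.array([np.cos(a0),np.sin(a0)])
    T=[];R=[]
    for t in np.linspace(t0,t1,n+1)[1:]:
        p,a=pose(t); d=(p-p0)/80; T.append([0,round(d@ey,2),round(d@ez,2)]); R.append([round(np.degrees(a-a0)/60,3),0,0])
    print(round(t0,2),'->',round(t1,2),T,R)
E
python3 -c "
from tilt import *
L=[0,.15,.3,.4,.5,.6,.7,.8,.88]
for a,b in zip(L,L[1:]): rows(a,b)
for a,b in [(.88,.73),(.73,.58),(.58,.43),(.43,.28),(.28,.15),(.15,.05),(.05,0)]: rows(a,b)
"
```

```text
0 -> 0.15 [[0, np.float64(-0.09), np.float64(-0.01)], [0, np.float64(-0.19), np.float64(-0.02)], [0, np.float64(-0.28), np.float64(-0.03)], [0, np.float64(-0.37), np.float64(-0.04)], [0, np.float64(-0.47), np.float64(-0.06)]] [[np.float64(0.014), 0, 0], [np.float64(0.029), 0, 0], [np.float64(0.043), 0, 0], [np.float64(0.057), 0, 0], [np.float64(0.072), 0, 0]]
0.15 -> 0.3 [[0, np.float64(-0.09), np.float64(-0.01)], [0, np.float64(-0.19), np.float64(-0.03)], [0, np.float64(-0.28), np.float64(-0.05)], [0, np.float64(-0.37), np.float64(-0.07)], [0, np.float64(-0.46), np.float64(-0.1)]] [[np.float64(0.014), 0, 0], [np.float64(0.029), 0, 0], [np.float64(0.043), 0, 0], [np.float64(0.057), 0, 0], [np.float64(0.072), 0, 0]]
0.3 -> 0.4 [[0, np.float64(-0.06), np.float64(-0.01)], [0, np.float64(-0.12), np.float64(-0.03)], [0, np.float64(-0.18), np.float64(-0.04)], [0, np.float64(-0.24), np.float64(-0.06)], [0, np.float64(-0.3), np.float64(-0.08)]] [[np.float64(0.01), 0, 0], [np.float64(0.019), 0, 0], [np.float64(0.029), 0, 0], [np.float64(0.038), 0, 0], [np.float64(0.048), 0, 0]]
0.4 -> 0.5 [[0
[... 3605 characters left out ...]
 [[0, np.float64(0.06), np.float64(0.01)], [0, np.float64(0.12), np.float64(0.01)], [0, np.float64(0.19), np.float64(0.02)], [0, np.float64(0.25), np.float64(0.02)], [0, np.float64(0.31), np.float64(0.03)]] [[np.float64(-0.01), 0, 0], [np.float64(-0.019), 0, 0], [np.float64(-0.029), 0, 0], [np.float64(-0.038), 0, 0], [np.float64(-0.048), 0, 0]]
0.05 -> 0 [[0, np.float64(0.03), np.float64(0.0)], [0, np.float64(0.06), np.float64(0.0)], [0, np.float64(0.09), np.float64(0.01)], [0, np.float64(0.12), np.float64(0.01)], [0, np.float64(0.16), np.float64(0.01)]] [[np.float64(-0.005), 0, 0], [np.float64(-0.01), 0, 0], [np.float64(-0.014), 0, 0], [np.float64(-0.019), 0, 0], [np.float64(-0.024), 0, 0]]
```

>>> arm_command(translation=[[0,-0.09,-0.01],[0,-0.19,-0.02],[0,-0.28,-0.03],[0,-0.37,-0.04],[0,-0.47,-0.06]], rotation=[[0.014,0,0],[0.029,0,0],[0.043,0,0],[0.057,0,0],[0.072,0,0]], grip=[1,1,1,1,1])

```text
time_s: 13.25
position: [0.4465, 0.3079, 0.1716]
tcp_rot: [[0.991, -0.007, -0.132], [0.132, 0.073, 0.989], [0.003, -0.997, 0.074]]
force: [3.4, -5.4, -4.3]
opening: 0.124
```

>>> arm_command(translation=[[0,-0.09,-0.01],[0,-0.19,-0.03],[0,-0.28,-0.05],[0,-0.37,-0.07],[0,-0.46,-0.1]], rotation=[[0.014,0,0],[0.029,0,0],[0.043,0,0],[0.057,0,0],[0.072,0,0]], grip=[1,1,1,1,1])

```text
time_s: 13.75
position: [0.4477, 0.2976, 0.2077]
tcp_rot: [[0.991, -0.017, -0.13], [0.131, 0.149, 0.98], [0.003, -0.989, 0.15]]
force: [2.8, -3.1, -5.1]
opening: 0.126
```

>>> arm_command(translation=[[0,-0.06,-0.01],[0,-0.12,-0.03],[0,-0.18,-0.04],[0,-0.24,-0.06],[0,-0.3,-0.08]], rotation=[[0.01,0,0],[0.02,0,0],[0.03,0,0],[0.04,0,0],[0.048,0,0]], grip=[1,1,1,1,1])

```text
time_s: 14.25
position: [0.4489, 0.2881, 0.2303]
tcp_rot: [[0.991, -0.024, -0.128], [0.131, 0.198, 0.971], [0.002, -0.98, 0.199]]
force: [3.3, -2.5, -6.5]
opening: 0.125
```

>>> arm_command(translation=[[0,-0.06,-0.02],[0,-0.12,-0.03],[0,-0.18,-0.05],[0,-0.24,-0.07],[0,-0.3,-0.09]], rotation=[[0.01,0,0],[0.02,0,0],[0.03,0,0],[0.04,0,0],[0.048,0,0]], grip=[1,1,1,1,1])

```text
time_s: 14.75
position: [0.4505, 0.2762, 0.2522]
tcp_rot: [[0.991, -0.03, -0.127], [0.131, 0.246, 0.96], [0.002, -0.969, 0.248]]
force: [5.2, -4.2, -6.6]
opening: 0.127
```

>>> arm_command(translation=[[0,-0.06,-0.02],[0,-0.12,-0.04],[0,-0.18,-0.06],[0,-0.24,-0.09],[0,-0.29,-0.11]], rotation=[[0.01,0,0],[0.02,0,0],[0.03,0,0],[0.04,0,0],[0.048,0,0]], grip=[1,1,1,1,1])

```text
time_s: 15.25
position: [0.4522, 0.2624, 0.2727]
tcp_rot: [[0.991, -0.037, -0.125], [0.13, 0.295, 0.947], [0.002, -0.955, 0.297]]
force: [4.6, -2.6, -6.1]
opening: 0.125
```

>>> arm_command(translation=[[0,-0.06,-0.02],[0,-0.12,-0.05],[0,-0.17,-0.07],[0,-0.23,-0.1],[0,-0.29,-0.12]], rotation=[[0.01,0,0],[0.02,0,0],[0.03,0,0],[0.04,0,0],[0.048,0,0]], grip=[1,1,1,1,1])

```text
time_s: 15.75
position: [0.4543, 0.2465, 0.2919]
tcp_rot: [[0.991, -0.043, -0.123], [0.13, 0.342, 0.931], [0.002, -0.939, 0.345]]
force: [5.2, -3.0, -6.2]
opening: 0.129
```

>>> arm_command(translation=[[0,-0.06,-0.03],[0,-0.11,-0.05],[0,-0.17,-0.08],[0,-0.23,-0.11],[0,-0.28,-0.14]], rotation=[[0.01,0,0],[0.02,0,0],[0.03,0,0],[0.04,0,0],[0.048,0,0]], grip=[1,1,1,1,1])

```text
time_s: 16.25
position: [0.4567, 0.2289, 0.3094]
tcp_rot: [[0.992, -0.049, -0.12], [0.13, 0.39, 0.912], [0.003, -0.92, 0.393]]
force: [4.4, 0.7, -3.0]
opening: 0.127
```

Run:
```python
from h import *
a=cap('scene')['image'][100:340,200:520]; b=cap('top')['image'][170:410,130:450]
cv2.imwrite('pics/m1.png',np.hstack([cv2.resize(a,(400,300)),cv2.resize(b,(400,300))]))
s=bot.read_state();print(np.round(s['position'],4),np.round(s['joint_positions'],1),s['force'])
```

```text
[0.4567 0.2287 0.3095] [   0.9   16.3   98.6   24.6   69.6 -106.2] [ 5.65396794  0.80248431 -3.9957703 ]
```

View pics/m1.png

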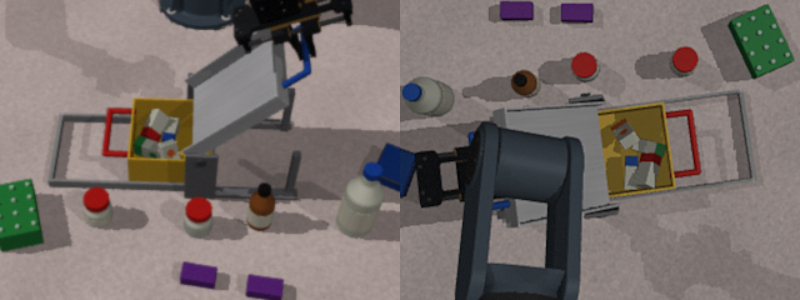

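All four cartridges (blue, red, green and orange marks) lie in the bin around left-panel (160,135), and the tray is empty. I'll lower it slowly.

```bash
python3 -c "
from tilt import *
for a,b in [(.8,.65),(.65,.5),(.5,.35),(.35,.2),(.2,.1),(.1,.03),(.03,0)]: rows(a,b)
"|sed 's/np.float64(\([^)]*\))/\1/g'
```

```text
0.8 -> 0.65 [[0, 0.09, 0.04], [0, 0.17, 0.08], [0, 0.26, 0.11], [0, 0.35, 0.15], [0, 0.44, 0.18]] [[-0.014, 0, 0], [-0.029, 0, 0], [-0.043, 0, 0], [-0.057, 0, 0], [-0.072, 0, 0]]
0.65 -> 0.5 [[0, 0.09, 0.03], [0, 0.18, 0.06], [0, 0.27, 0.09], [0, 0.36, 0.12], [0, 0.45, 0.14]] [[-0.014, 0, 0], [-0.029, 0, 0], [-0.043, 0, 0], [-0.057, 0, 0], [-0.072, 0, 0]]
0.5 -> 0.35 [[0, 0.09, 0.03], [0, 0.18, 0.05], [0, 0.27, 0.07], [0, 0.36, 0.09], [0, 0.46, 0.11]] [[-0.014, 0, 0], [-0.029, 0, 0], [-0.043, 0, 0], [-0.057, 0, 0], [-0.072, 0, 0]]
0.35 -> 0.2 [[0, 0.09, 0.02], [0, 0.18, 0.04], [0, 0.28, 0.05], [0, 0.37, 0.06], [0, 0.46, 0.07]] [[-0.014, 0, 0], [-0.029, 0, 0], [-0.043, 0, 0], [-0.057, 0, 0], [-0.072, 0, 0]]
0.2 -> 0.1 [[0, 0.06, 0.01], [0, 0.12, 0.02], [0, 0.19, 0.02], [0, 0.25, 0.03], [0, 0.31, 0.03]] [[-0.01, 0, 0], [-0.019, 0, 0], [-0.029, 0, 0], [-0.038, 0, 0], [-0.048, 0, 0]]
0.1 -> 0.03 [[0, 0.04, 0.0], [0, 0.09, 0.01], [0, 0.13, 0.01], [0, 0.17, 0.01], [0, 0.22, 0.02]] [[-0.007, 0, 0], [-0.013, 0, 0], [-0.02, 0, 0], [-0.027, 0, 0], [-0.033, 0, 0]]
0.03 -> 0 [[0, 0.02, 0.0], [0, 0.04, 0.0], [0, 0.06, 0.0], [0, 0.07, 0.0], [0, 0.09, 0.01]] [[-0.003, 0, 0], [-0.006, 0, 0], [-0.009, 0, 0], [-0.011, 0, 0], [-0.014, 0, 0]]
```

>>> arm_command(translation=[[0,0.09,0.04],[0,0.17,0.08],[0,0.26,0.11],[0,0.35,0.15],[0,0.44,0.18]], rotation=[[-0.014,0,0],[-0.029,0,0],[-0.043,0,0],[-0.057,0,0],[-0.072,0,0]], grip=[1,1,1,1,1])

```text
time_s: 16.85
position: [0.4531, 0.2558, 0.2814]
tcp_rot: [[0.991, -0.039, -0.126], [0.132, 0.315, 0.94], [0.003, -0.948, 0.318]]
force: [6.3, -3.2, -3.0]
opening: 0.124
```

>>> arm_command(translation=[[0,0.09,0.03],[0,0.18,0.06],[0,0.27,0.09],[0,0.36,0.12],[0,0.45,0.14]], rotation=[[-0.014,0,0],[-0.029,0,0],[-0.043,0,0],[-0.057,0,0],[-0.072,0,0]], grip=[1,1,1,1,1])

```text
time_s: 17.35
position: [0.45, 0.2774, 0.2508]
tcp_rot: [[0.991, -0.03, -0.13], [0.133, 0.243, 0.961], [0.003, -0.97, 0.244]]
force: [5.4, -3.9, -3.3]
opening: 0.125
```

>>> arm_command(translation=[[0,0.09,0.03],[0,0.18,0.05],[0,0.27,0.07],[0,0.36,0.09],[0,0.46,0.11]], rotation=[[-0.014,0,0],[-0.029,0,0],[-0.043,0,0],[-0.057,0,0],[-0.072,0,0]], grip=[1,1,1,1,1])

```text
time_s: 17.85
position: [0.4477, 0.2943, 0.2173]
tcp_rot: [[0.991, -0.02, -0.132], [0.134, 0.168, 0.977], [0.002, -0.986, 0.17]]
force: [6.7, -6.4, -3.5]
opening: 0.128
```

>>> arm_command(translation=[[0,0.09,0.02],[0,0.18,0.04],[0,0.28,0.05],[0,0.37,0.06],[0,0.46,0.07]], rotation=[[-0.014,0,0],[-0.029,0,0],[-0.043,0,0],[-0.057,0,0],[-0.072,0,0]], grip=[1,1,1,1,1])

```text
time_s: 18.35
position: [0.4462, 0.3058, 0.1821]
tcp_rot: [[0.991, -0.011, -0.134], [0.134, 0.094, 0.986], [0.002, -0.996, 0.095]]
force: [5.8, -7.5, -2.8]
opening: 0.127
```

>>> arm_command(translation=[[0,0.06,0.01],[0,0.12,0.02],[0,0.19,0.02],[0,0.25,0.03],[0,0.31,0.03]], rotation=[[-0.01,0,0],[-0.019,0,0],[-0.029,0,0],[-0.038,0,0],[-0.048,0,0]], grip=[1,1,1,1,1])

```text
time_s: 18.85
position: [0.4456, 0.3105, 0.1579]
tcp_rot: [[0.991, -0.004, -0.135], [0.135, 0.045, 0.99], [0.002, -0.999, 0.045]]
force: [6.4, -6.9, -1.6]
opening: 0.127
```

>>> arm_command(translation=[[0,0.04,0],[0,0.09,0.01],[0,0.13,0.01],[0,0.17,0.01],[0,0.22,0.02]], rotation=[[-0.007,0,0],[-0.013,0,0],[-0.02,0,0],[-0.027,0,0],[-0.033,0,0]], grip=[1,1,1,1,1])

```text
time_s: 19.35
position: [0.4453, 0.3125, 0.1406]
tcp_rot: [[0.991, 0.0, -0.135], [0.135, 0.009, 0.991], [0.001, -1.0, 0.009]]
force: [6.8, -11.3, -1.8]
opening: 0.129
```

>>> arm_command(translation=[[0,0.02,0],[0,0.04,0],[0,0.06,0],[0,0.07,0],[0,0.09,0.01]], rotation=[[-0.003,0,0],[-0.006,0,0],[-0.009,0,0],[-0.011,0,0],[-0.014,0,0]], grip=[1,1,1,1,1])

```text
time_s: 19.85
position: [0.4454, 0.3128, 0.1376]
tcp_rot: [[0.991, 0.003, -0.136], [0.136, -0.006, 0.991], [0.003, -1.0, -0.006]]
force: [-0.6, -17.2, 36.5]
opening: 0.129
```

>>> arm_command(translation=[[0,-0.02,-0.01],[0,-0.04,-0.02],[0,-0.04,-0.02]], rotation=[[0,0,0],[0,0,0],[0,0,0]], grip=[1,1,1])

```text
time_s: 20.15
position: [0.4453, 0.3126, 0.138]
tcp_rot: [[0.991, 0.003, -0.134], [0.134, -0.002, 0.991], [0.002, -1.0, -0.003]]
force: [4.2, -7.1, 6.0]
opening: 0.127
```

The contact force dropped to 6 N upward while z held, so the tray is on its posts. I'll release and go up.

>>> arm_command(translation=[[0,0,0],[0,0,0],[0,0,0],[0,-0.1,0]], rotation=[[0,0,0],[0,0,0],[0,0,0],[0,0,0]], grip=[0.6,0.3,0.3,0.3])

```text
time_s: 20.55
position: [0.4426, 0.3134, 0.1438]
tcp_rot: [[0.991, -0.004, -0.132], [0.132, -0.001, 0.991], [-0.004, -1.0, 0.0]]
force: [-0.0, -0.6, 0.1]
opening: 0.327
```

>>> arm_command(translation=[[0,-0.3,0],[0,-0.8,0],[0,-1,0]], rotation=[[0,0,0],[0,0,0],[0,0,0]], grip=[0.3,0.3,0.3])

```text
time_s: 20.85
position: [0.4454, 0.3143, 0.228]
tcp_rot: [[0.991, 0.004, -0.131], [0.131, 0.003, 0.991], [0.004, -1.0, 0.002]]
force: [0.3, 0.3, -0.2]
opening: 0.349
```

>>> arm_command(translation=[[0,-0.6,0],[0,-1,0],[0,-1,0],[0,-1,0]], rotation=[[0,0,0],[0,0,0],[0,0,0],[0,0,0]], grip=[0.3,0.3,0.3,0.3])

```text
time_s: 21.25
position: [0.4442, 0.3135, 0.3056]
tcp_rot: [[0.991, 0.001, -0.131], [0.131, 0.002, 0.991], [0.001, -1.0, 0.002]]
force: [-0.2, -1.1, -0.4]
opening: 0.346
```

Run:
```python
from h import *
a=cap('scene')['image'][100:340,200:520]; 
s=bot.read_state();P=s['position'];R=np.array(s['tcp_rot']);print(np.round(P,4),np.round(R,3).tolist(),s['force'])
for t,z in dict(bin_grip=.07,tray_grip=.13).items():
    c=cap('scene')
    for r in models.spot_point('scene',t)[:2]:
        uv=np.array(r['point'])*[640,480]; print(t,round(r['conf'],2),uv.round(),onz(c,uv,z).round(4))
print(np.round(R.T@(np.array([.5055,-.1155,P[2]])-P)/.08,3))
cv2.imwrite('pics/m2.png',cv2.resize(a,(640,480)))
```

```text
[0.4436 0.3131 0.3043] [[0.991, -0.002, -0.131], [0.131, 0.0, 0.991], [-0.002, -1.0, 0.001]] [ 0.21179685 -1.03026635 -0.43311284]
bin_grip 0.75 [286. 205.] [ 0.5022 -0.1144  0.07  ]
tray_grip 0.74 [465. 191.] [0.4349 0.3073 0.13  ]
tray_grip 0.22 [333. 224.] [0.5902 0.0171 0.13  ]
[ 6.400e-02 -4.000e-03 -5.413e+00]
```

View pics/m2.png

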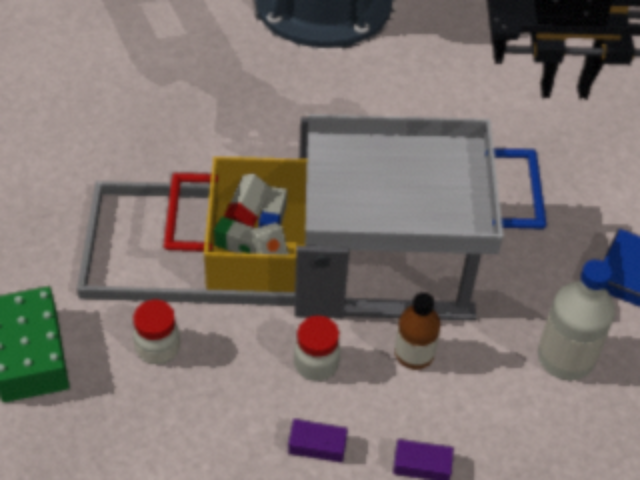

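The tray is level and empty, with all four cartridges in the bin around (255,220). I'll go back to the red bar.

>>> arm_command(translation=[[0,0,-0.6],[0,0,-1]], rotation=[[0,0,0],[0,0,0]], grip=[0.3,0.3])

```text
time_s: 21.7
position: [0.4545, 0.2328, 0.3034]
tcp_rot: [[0.991, -0.003, -0.133], [0.133, -0.001, 0.991], [-0.003, -1.0, -0.0]]
force: [0.4, -0.2, 0.1]
opening: 0.352
```

>>> arm_command(translation=[[0,0,-0.6],[0,0,-1]], rotation=[[0,0,0],[0,0,0]], grip=[0.3,0.3])

```text
time_s: 21.9
position: [0.4652, 0.1525, 0.3036]
tcp_rot: [[0.991, -0.002, -0.13], [0.13, 0.0, 0.991], [-0.002, -1.0, 0.0]]
force: [0.3, 0.2, 0.9]
opening: 0.35
```

>>> arm_command(translation=[[0,0,-0.6],[0,0,-1]], rotation=[[0,0,0],[0,0,0]], grip=[0.3,0.3])

```text
time_s: 22.1
position: [0.4758, 0.073, 0.3036]
tcp_rot: [[0.992, -0.002, -0.13], [0.13, 0.001, 0.992], [-0.002, -1.0, 0.001]]
force: [-0.2, 0.4, 0.3]
opening: 0.352
```

>>> arm_command(translation=[[0,0,-0.6],[0,0,-1]], rotation=[[0,0,0],[0,0,0]], grip=[0.3,0.3])

```text
time_s: 22.3
position: [0.4865, -0.0065, 0.3036]
tcp_rot: [[0.992, -0.002, -0.13], [0.13, 0.001, 0.992], [-0.001, -1.0, 0.001]]
force: [0.8, 0.2, -0.6]
opening: 0.349
```

>>> arm_command(translation=[[0,0,-0.6],[0,0,-1]], rotation=[[0,0,0],[0,0,0]], grip=[0.3,0.3])

```text
time_s: 22.5
position: [0.497, -0.0859, 0.3035]
tcp_rot: [[0.992, -0.001, -0.129], [0.129, 0.001, 0.992], [-0.001, -1.0, 0.001]]
force: [-0.3, -0.2, -0.5]
opening: 0.355
```

>>> arm_command(translation=[[0.06,0,-0.41],[0.06,0.5,-0.41],[0.06,0.9,-0.41],[0.06,0.9,-0.41],[0.06,0.9,-0.41]], rotation=[[0,0,0],[0,0,0],[0,0,0],[0,0,0],[0,0,0]], grip=[0.3,0.3,0.3,0.3,0.3])

```text
time_s: 23.0
position: [0.5058, -0.115, 0.2318]
tcp_rot: [[0.991, -0.002, -0.131], [0.131, 0.002, 0.991], [-0.002, -1.0, 0.002]]
force: [1.0, -0.1, -0.2]
opening: 0.354
```

Run:
```python
from h import *
c,s=wcap(); cv2.imwrite('pics/w4.png',c['image'])
P=s['position'];R=np.array(s['tcp_rot']);print(np.round(P,4),np.round(R,3).tolist())
for r in models.spot_point('wrist','bin_grip')[:2]:
        uv=np.array(r['point'])*[640,480]; print(round(r['conf'],2),uv.round(),onz(c,uv,.07).round(4))
print(np.round(R.T@(np.array([.5055,-.1155,.075])-P)/.08,3))
```

```text
[ 0.5058 -0.115   0.2318] [[0.991, -0.002, -0.131], [0.131, 0.002, 0.991], [-0.002, -1.0, 0.002]]
0.97 [321. 235.] [ 0.5041 -0.1154  0.07  ]
[-0.     1.959 -0.011]
```

>>> arm_command(translation=[[0,0.5,0],[0,1,0],[0,1,0]], rotation=[[0,0,0],[0,0,0],[0,0,0]], grip=[0.3,0.3,0.3])

```text
time_s: 23.4
position: [0.504, -0.1138, 0.15]
tcp_rot: [[0.991, -0.007, -0.131], [0.131, 0.004, 0.991], [-0.006, -1.0, 0.005]]
force: [-0.9, 0.4, 0.0]
opening: 0.349
```

>>> arm_command(translation=[[0,0.5,0],[0,0.95,0],[0,0.95,0],[0,0.95,0]], rotation=[[0,0,0],[0,0,0],[0,0,0],[0,0,0]], grip=[0.3,0.3,0.3,0.3])

```text
time_s: 23.8
position: [0.5073, -0.1154, 0.0781]
tcp_rot: [[0.991, 0.002, -0.131], [0.131, 0.0, 0.991], [0.002, -1.0, -0.0]]
force: [0.1, 0.4, -0.4]
opening: 0.347
```

>>> arm_command(translation=[[0,0,0],[0,0,0],[0,0,0],[0,0,0],[0,0,0]], rotation=[[0,0,0],[0,0,0],[0,0,0],[0,0,0],[0,0,0]], grip=[1,1,1,1,1])

```text
time_s: 24.3
position: [0.5075, -0.1161, 0.078]
tcp_rot: [[0.991, 0.004, -0.131], [0.131, -0.001, 0.991], [0.003, -1.0, -0.002]]
force: [-0.2, -1.7, 7.2]
opening: 0.126
```

>>> arm_command(translation=[[0,0,-0.08],[0,0,-0.25],[0,0,-0.45],[0,0,-0.65],[0,0,-0.85]], rotation=[[0,0,0],[0,0,0],[0,0,0],[0,0,0],[0,0,0]], grip=[1,1,1,1,1])

```text
time_s: 24.8
position: [0.5131, -0.1805, 0.0761]
tcp_rot: [[0.992, -0.004, -0.13], [0.13, 0.006, 0.991], [-0.004, -1.0, 0.006]]
force: [-0.3, 6.2, 3.5]
opening: 0.126
```

>>> arm_command(translation=[[0,0,-0.2],[0,0,-0.4],[0,0,-0.57],[0,0,-0.7],[0,0,-0.77]], rotation=[[0,0,0],[0,0,0],[0,0,0],[0,0,0],[0,0,0]], grip=[1,1,1,1,1])

```text
time_s: 25.3
position: [0.5216, -0.2422, 0.0759]
tcp_rot: [[0.992, -0.003, -0.129], [0.129, 0.005, 0.992], [-0.003, -1.0, 0.006]]
force: [-0.8, 5.9, 3.6]
opening: 0.13
```

>>> arm_command(translation=[[0,0,-0.04],[0,0,-0.08],[0,0,-0.12],[0,0,-0.15],[0,0,-0.15]], rotation=[[0,0,0],[0,0,0],[0,0,0],[0,0,0],[0,0,0]], grip=[1,1,1,1,1])

```text
time_s: 25.8
position: [0.5231, -0.2535, 0.0759]
tcp_rot: [[0.991, -0.004, -0.13], [0.13, 0.005, 0.991], [-0.003, -1.0, 0.005]]
force: [-1.1, 5.8, 4.4]
opening: 0.126
```

>>> arm_command(translation=[[0,0,-0.03],[0,0,-0.06],[0,0,-0.09],[0,0,-0.11],[0,0,-0.11]], rotation=[[0,0,0],[0,0,0],[0,0,0],[0,0,0],[0,0,0]], grip=[1,1,1,1,1])

```text
time_s: 26.3
position: [0.5243, -0.2619, 0.0759]
tcp_rot: [[0.991, -0.004, -0.13], [0.13, 0.005, 0.991], [-0.003, -1.0, 0.006]]
force: [-1.1, 4.7, 3.2]
opening: 0.127
```

>>> arm_command(translation=[[0,0,-0.02],[0,0,-0.04],[0,0,-0.04]], rotation=[[0,0,0],[0,0,0],[0,0,0]], grip=[1,1,1])

```text
time_s: 26.6
position: [0.5246, -0.265, 0.0759]
tcp_rot: [[0.991, -0.004, -0.13], [0.13, 0.006, 0.991], [-0.003, -1.0, 0.006]]
force: [-0.9, 5.2, 3.4]
opening: 0.124
```

Not yet at the stop by force. I'll creep on.

>>> arm_command(translation=[[0,0,-0.02],[0,0,-0.035],[0,0,-0.035]], rotation=[[0,0,0],[0,0,0],[0,0,0]], grip=[1,1,1])

```text
time_s: 26.9
position: [0.525, -0.2674, 0.0758]
tcp_rot: [[0.991, -0.004, -0.13], [0.13, 0.006, 0.991], [-0.003, -1.0, 0.007]]
force: [-0.5, 6.2, 3.7]
opening: 0.125
```

>>> arm_command(translation=[[0,0,-0.02],[0,0,-0.03],[0,0,-0.03]], rotation=[[0,0,0],[0,0,0],[0,0,0]], grip=[1,1,1])

```text
time_s: 27.2
position: [0.5251, -0.2679, 0.0754]
tcp_rot: [[0.992, -0.005, -0.13], [0.13, 0.009, 0.992], [-0.003, -1.0, 0.01]]
force: [0.7, 9.8, 4.1]
opening: 0.124
```

>>> arm_command(translation=[[0,0,-0.02],[0,0,-0.03],[0,0,-0.03]], rotation=[[0,0,0],[0,0,0],[0,0,0]], grip=[1,1,1])

```text
time_s: 27.5
position: [0.5252, -0.2686, 0.0749]
tcp_rot: [[0.992, -0.006, -0.129], [0.129, 0.013, 0.992], [-0.004, -1.0, 0.013]]
force: [1.7, 13.3, 1.9]
opening: 0.124
```

>>> arm_command(translation=[[0,0,0.04],[0,0,0.04],[0,0,0.04],[0,0,0.04],[0,-0.1,0.04]], rotation=[[0,0,0],[0,0,0],[0,0,0],[0,0,0],[0,0,0]], grip=[1,0.6,0.3,0.3,0.3])

```text
time_s: 28.0
position: [0.5266, -0.2722, 0.0836]
tcp_rot: [[0.991, -0.0, -0.131], [0.131, 0.0, 0.991], [-0.0, -1.0, 0.0]]
force: [-0.8, 2.0, -1.9]
opening: 0.327
```

>>> arm_command(translation=[[0,-0.3,0],[0,-0.8,0],[0,-1,0]], rotation=[[0,0,0],[0,0,0],[0,0,0]], grip=[0.3,0.3,0.3])

```text
time_s: 28.3
position: [0.5291, -0.2747, 0.1682]
tcp_rot: [[0.991, 0.007, -0.131], [0.131, -0.006, 0.991], [0.006, -1.0, -0.007]]
force: [0.5, -0.6, 0.1]
opening: 0.349
```

>>> arm_command(translation=[[0,-0.6,0],[0,-1,0],[0,-1,-0.5],[0,-1,-1],[0,-1,-1]], rotation=[[0,0,0],[0,0,0],[0,0,0],[0,0,0],[0,0,0]], grip=[0.3,0.3,0.3,0.3,0.3])

```text
time_s: 28.8
position: [0.5385, -0.3584, 0.2459]
tcp_rot: [[0.992, 0.005, -0.127], [0.127, -0.008, 0.992], [0.004, -1.0, -0.009]]
force: [0.3, 0.8, -0.8]
opening: 0.351
```

Run:
```python
from h import *
a=cap('scene'); 
for t,z in dict(bin=0,bin_grip=.07,tray_grip=.13).items():
    for r in models.spot_point('scene',t)[:1]:
        uv=np.array(r['point'])*[640,480]; print(t,round(r['conf'],2),uv.round(),onz(a,uv,z).round(4))
b,s=wcap(); print(np.round(s['position'],3),np.round(s['force'],1))
A=cv2.resize(a['image'][130:370,140:560],(800,457))
cv2.imwrite('pics/m3.png',A); cv2.imwrite('pics/w5.png',b['image'])
```

```text
bin 0.95 [276. 222.] [ 0.5043 -0.1466  0.    ]
bin_grip 0.94 [228. 200.] [ 0.5119 -0.2615  0.07  ]
tray_grip 0.7 [466. 193.] [0.4426 0.3093 0.13  ]
[ 0.537 -0.351  0.244] [0.  0.2 0.6]
```

View pics/m3.png

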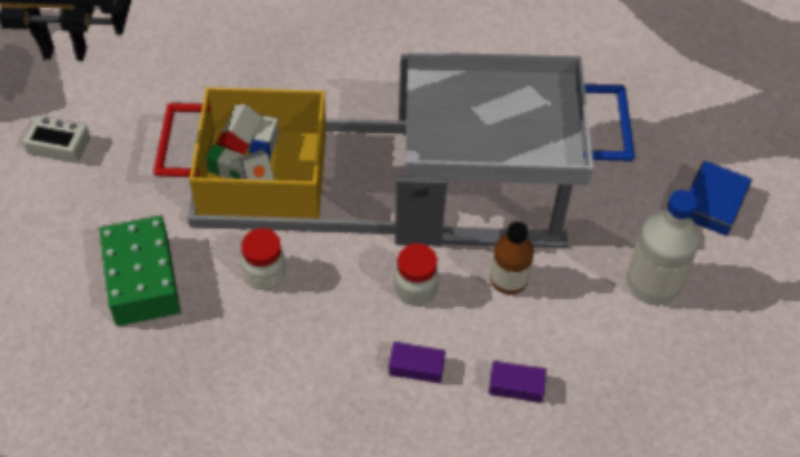

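View pics/w5.png

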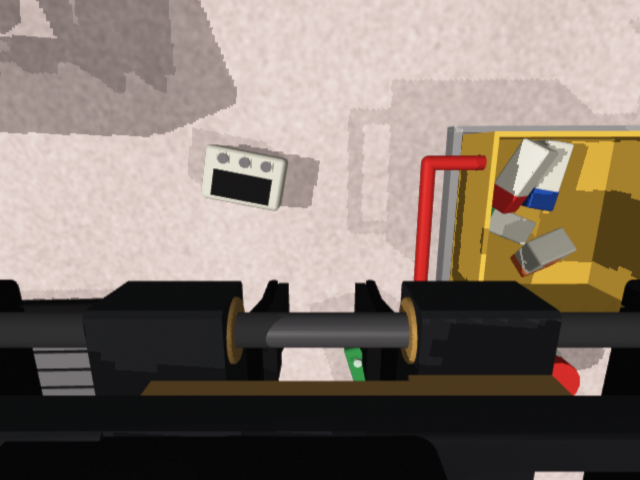

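The bin stands upright against the outer stop with all four cartridges inside. The tray is level, the bystanders are in place and the gripper is clear. I'll hand in.

```bash
python3 -c "
from rig import bot
print(bot.hand_in(), bot.read_state()['time_s'])"
```

```text
the job is handed in; nothing more can be done
the job is handed in; nothing more can be done
```

The job is done and handed in at about 29 s of the 72 s allowed; the hand-in gives no verdict.

- **Bin home:** I gripped the red handle and pushed the bin about 150 mm, until it stopped against the inner stop at about 19 N.
- **Tipping:** I raised the tray by its blue handle to about 0.8 rad. The pictures showed all four cartridges in the bin and the tray empty.
- **Lowering:** I lowered the tray under grip onto its posts and released it only after it was resting there. It pressed on the posts with up to about 36 N for a moment, before I backed off to about 6 N.
- **Bin out:** I drew the bin back to the outer stop, where it stopped moving as the pull rose to about 13 N.

**Last checks:** The final pictures show the bin upright in its guide at the outer end, with the four cartridges inside. The tray is level, the bystanders and purple look-alikes look unmoved, and the gripper is clear with about 0 N on the wrist. I saw the bin standing and judged it at the outer stop mainly from the force. The scene camera's final estimate of the red handle differed from where the gripper stopped by 13–15 mm. That is more than its error at the start (about 8 mm), so it could not confirm the last few millimetres.

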